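Close up a vacuum filtration manifold and hold the funnel on its seal

TASK

Get the three-place filtration manifold ready for vacuum, leaving the bottle, tip box and tube rack where they are. First press the two blanking caps, which are standing proud, fully down onto their places. Then turn the funnel by its knurled collar until the keyways inside it drop over the pins, push it down fully home against its gasket, and finish like that, still holding it pushed home with the gripper while I start the pump.

Things in the scene. Friction and masses are not known exactly. Their poses are not given: they have to be found in the camera images.
- manifold: Stainless vacuum manifold fixed to the bench: a square tube 430 mm long (along its y), 48 mm wide, top 78 mm above the bench, on two feet, three black taps on its -x side. Origin: on the bench under its middle. Three filter heads (61 mm wide) stand on it at y = -140, 0 and +140 mm of this frame; which carries the funnel and which the caps varies.
- seat (a point): On the axis of the head that carries the funnel, at the seat: the flat top of the head's flange, 104 mm above the bench. A spigot 40 mm thick stands 28 mm up from it inside the funnel; three pins (5 mm thick, 120 degrees apart) stick out of its side, tops 17.5 mm above the seat. The spigot is screwed in: its pins may point any way, are hidden, and do not follow this frame's axes.
- funnel: Loose low stainless funnel, about 0.22 kg. Its foot is the knurled collar, 60 mm wide and 28 mm tall; above it a thin open cup 49 mm wide, rim 47 mm above the underside. Origin: centre of the collar's underside; z up. At the start it rides upright on the pins, underside 9.5 mm above the seat, with 1 mm play round the spigot. On the pins of its head it must be turned under 120 degrees, either way.
- collar_grip (a point): On the funnel's axis, 24 mm above the collar's underside: with the TCP here the pads hold the collar and the fingertips clear the head. Inside the collar are three hidden keyways 10 mm wide, 120 degrees apart. Turn with a light push down (5 to 10 N): within some 0.2 rad of turn they pass the pins and it drops onto the gasket, 3 to 4 mm above the seat. Pushed home, the underside is at the seat.
- gasket (a joint): Soft springy lip gasket, a 60 mm ring round the seat: how far the funnel has squeezed it (m); 0 free (standing 4 mm above the seat), 0.004 fully squeezed, level with the seat. It gives evenly, 2.5 N per mm, 10 N for all of it (the funnel's weight gives 2 N of that), then a hard stop; let go, it lifts the funnel again.
- cap_a (a joint): First blanking cap, a stainless cap 54 mm in diameter and 34 mm tall with a flat round boss (20 mm wide) at the middle of its top: how far it stands proud of its head (m), 0 when fully down. It slides straight up and down on a tight O-ring, stays where it is left, and takes about 6 N to push down, then a hard stop.
- cap_a_top (a point): Middle of the flat boss on top of the first blanking cap; 138 mm above the bench when the cap is fully down.
- cap_b (a joint): Second blanking cap, the same as the first: how far it stands proud (m), 0 when fully down.
- cap_b_top (a point): Middle of the flat boss on top of the second blanking cap; 138 mm above the bench when fully down.
- bottle: Glass bottle with an orange screw cap, 70 mm wide, 135 mm tall, on the bench beside the work. Origin: centre of its underside. Leave alone.
- tip_box: Blue pipette-tip box with a clear lid, 84 x 120 x 69 mm. Origin: centre of its underside. Leave alone.
- tube_rack: Blue tube rack with a few tubes, 75 x 135 x 50 mm. Origin: centre of its underside. Leave alone.

How it is judged (in metres and radians):
On the way, in this order (a step that is already met when the one before it is completed fails the run):
1. both blanking caps are pressed fully down (value of joint each of cap_a, cap_b below 0.0012 m), for 0.1 s.
2. the funnel has dropped over the pins (z of funnel in the frame of seat below 0.006 m and horizontal distance between funnel and seat below 0.003 m and angle between funnel's own z axis and vertical below 0.06 rad), for 0.1 s.
At the end, for the whole second after the job is handed in: Both caps are down to within 1.2 mm; the funnel sits on its head over the pins, upright and centred (within 3 mm, 0.05 rad), its underside within 1.4 mm of the seat and the gasket squeezed by more than 3 mm, with the gripper's fingers still pushing on the funnel (all of step 1 and z of funnel in the frame of seat below 0.0014 m and horizontal distance between funnel and seat below 0.003 m and angle between funnel's own z axis and vertical below 0.05 rad and value of joint gasket above 0.003 m and contact force between the fingers and funnel above 2 N); the arm keeps its last pose, push and grip.
It fails at once if the bottle, tip box or tube rack is pushed aside by more than 20 mm (distance of any of bottle, tip_box, tube_rack from where it was at the start of the episode above 0.02 m).
It also fails if it takes over 58 s, if anything falls off the work surface, if the arm or the gripper's body presses on something with over 40 N, if the wrist force passes 120 N, or if a joint passes its speed limit or range.

ROBOT

A 6-joint arm with a two-finger parallel gripper is mounted at the origin on the work surface. World frame = base frame: x ahead of the robot, y to its left, z up, the work surface at z = 0. Lengths are in mm, angles in rad, forces in N, time in s.
With the tool pointing down it reaches from about 350 to 875 mm from the base axis. Payload 4.2 kg.
Tool frame: the origin (TCP) lies between the finger pads, 19 mm behind the fingertips; this is the grasp point; z points along the fingers, y is the line along which they close (so a half turn about z gives the same grasp; the last joint's range is limited). The gripper opens to 85 mm and grips with 20 to 120 N. Pads are 22 mm wide; open, the fingers measure 114 mm over their backs; the gripper's body (76 mm by 85 mm) begins 54 mm behind the grasp point. The pads swing forward as they close: fully open they stand 13 mm farther back than shut.
Start: joints at [1.429, 0.385, 0.008, 0, -1.194, -0.259], TCP at [243.814, 575.46, 250.012] pointing down, gripper open.
Joint ranges: [-3.14, 3.14], [-1.21, 2.06], [-1.07, 1.41], [-3.16, 2.05], [-2.99, -0.16], [-3.1, 3.1]. Speed limits (rad/s): [2.79, 2.79, 3.14, 3.14, 3.14, 3.14].

INTERFACE

Orientations are given as a unit quaternion [x, y, z, w].
In Python, from bench import arm, cam, monitor gives the robot as it stands (arm), with the cameras (cam) and the readings (monitor).
- The arm moves only by the shell command python3 jog.py 'ROWS' [OPENING]. ROWS is a JSON list of rows, 1 to 10 of them, each of 6 numbers: dx, dy, dz in mm, then a rotation vector rx, ry, rz in rad; each row is the pose to reach, as a shift and turn from the pose commanded when the command began, along the tool's axes at that moment; what a row does not reach only later rows make up. A row lasts 1/10 s, in which the tool goes at most 50 mm and 0.15 rad, less where a joint would pass 70% of its speed; a pose out of reach is approached as far as the arm can. OPENING is the finger opening in mm, set as the command begins (- or left out keeps the last). The fingers move at their own pace and stop on an object; the grip force is fixed at half the most. Time passes only in rows, so rows that do not move let the fingers close. It prints the time, the measured TCP pose, the force, the opening and the grip force at its end. Input that does not fit is refused with a message, and nothing moves.
- monitor.read_state(): the state, without advancing time (a new reading comes with each control period).
- cam.get_image(name): name is "scene" or "side" or "wrist"; returns the picture (400x640x3 uint8, blue, green, red); there is no depth.
- cam.get_calibration(name): a dict with "K" (3x3 intrinsics, pixels), "rvec" (rotation vector, rad) and "tvec" (3), from world to camera coordinates, as OpenCV has them. Camera axes: x right, y down, z forward; pixel columns grow to the right and rows downward; lengths in mm; the calibration is good to about 2 mm. The wrist camera is an equidistant fisheye: a pixel r from the principal point sees the ray r / f radians off the axis. A picture is of the moment at which its call begins: read the wrist's pose just before it. get_calibration takes no time and is no camera call; for the wrist camera it gives the pose at the moment of the call.
- arm.job_done(): hands the job in; it is judged then, once.
The state is a dict: "clock": time; "joints": joint angles; "joint_vel": joint speeds; "joint_efforts": joint torques, N m; "position": TCP position; "ee_rot": TCP orientation; "contact_force": force on the tool from outside, world axes, zero at the start; "wrist_torque": the same for the moment, N m; "gripper_width": finger opening in mm; "grasp_force": force on a finger pad.
Only numpy, scipy, OpenCV 4.12 (cv2) and the standard library are available. Lean on these libraries where they do the work, as an engineer would, in place of code of your own. Each camera call takes 0.05 s, during which the arm holds its last target. There are 200 camera calls.

## Working session

There is one attempt and no reset: what is moved stays moved. The work goes in short steps, Python scripts to look and compute and a shell command to move; the robot and the scene stay as the last step left them, time stands still between calls to the robot, and variables do not carry over. Pictures are saved under pics/ and viewed, at most 10 in all, crops included, and the job is handed in when it is done.

```bash
ls; mkdir -p pics; python3 - <<'E'
from bench import arm, cam, monitor
import cv2
s=monitor.read_state();print(s)
for n in ("scene","side","wrist"):
    c=cam.get_calibration(n);print(n,c)
    cv2.imwrite(f"pics/{n}0.png",cam.get_image(n))
E
```

```text
bench.py
jog.py
pics
{'clock': 0.0, 'joints': array([ 1.42861688e+00,  3.85592653e-01,  6.61978433e-03, -5.06608576e-04,
       -1.19396061e+00, -2.58609250e-01]), 'joint_vel': array([-0.00093417, -0.00099966, -0.0011156 , -0.00038108,  0.00092535,
        0.00139756]), 'joint_efforts': array([ 4.51641881e-04, -3.92283475e+01,  1.88396412e+01,  4.18599218e+00,
       -4.62396769e-03, -6.17328780e-06]), 'position': array([243.6034803 , 574.99174344, 248.89623268]), 'ee_rot': array([ 9.79968961e-01, -1.99147276e-01, -1.72860355e-04,  1.08046412e-03]), 'contact_force': array([0.54841439, 0.07769205, 0.26129582]), 'wrist_torque': array([ 0.01092057,  0.03546404, -0.00869025]), 'grasp_force': 0.0, 'gripper_width': 85.57808327554112}
scene {'K': array([[481.46254373,   0.        , 320.43433292],
       [  0.        , 481.46254373, 196.48048506],
       [  0.        ,   0.        ,   1.        ]]), 'rvec': array([ 2.15148982,  1.00812489, -0.44963201]), 'tvec': array([-290.63351302, -296.69140593, 1458.96118324])}
side {'K': array([[472.52040501,   0.        , 320.30982727],
       [  0.        , 472.52040501, 195.72863605],
       [  0.        ,   0.        ,   1.        ]]), 'rvec': array([ 0.213193  , -2.73302082,  1.39552878]), 'tvec': array([588.46309485, 233.72262324, 988.52919995])}
wrist {'K': array([[309.70691629,   0.        , 314.91579471],
       [  0.        , 309.70691629, 198.28585074],
       [  0.        ,   0.        ,   1.        ]]), 'rvec': array([-1.61686224,  2.44382616,  0.40433166]), 'tvec': array([622.69683503, -43.65038449, 380.47910293])}
```

View pics/scene0.png

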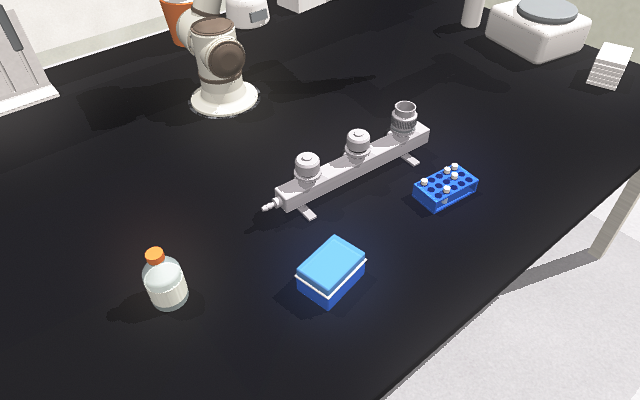

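View pics/side0.png

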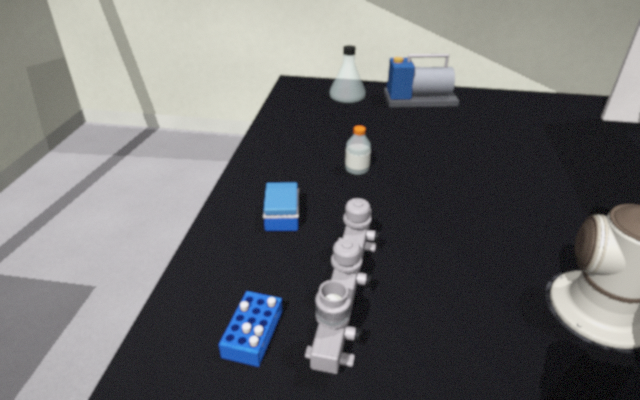

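View pics/wrist0.png

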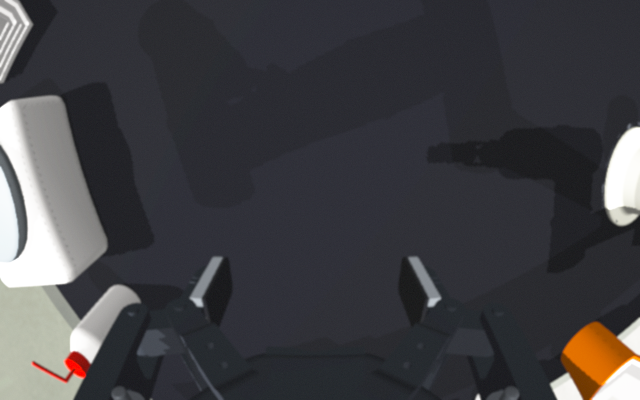

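The scene view has boss tops near (308,155) and (358,132) and the funnel rim near (404,106). The side view has bosses near (358,204) and (347,243) and the rim near (334,293). I'll enlarge both.

```bash
cat > h.py <<'E'
import numpy as np,cv2
from bench import arm, cam, monitor
def tri(p,q):
    P=[];X=[]
    for n,u in (("scene",p),("side",q)):
        c=cam.get_calibration(n);R=cv2.Rodrigues(c["rvec"])[0]
        P.append(c["K"]@np.c_[R,c["tvec"]]);X.append(np.array(u,float).reshape(2,1))
    x=cv2.triangulatePoints(P[0],P[1],X[0],X[1]).ravel();return x[:3]/x[3]
def ray(n,u,z):
    c=cam.get_calibration(n);R=cv2.Rodrigues(c["rvec"])[0];K=c["K"]
    a=np.array([(u[0]-K[0,2])/K[0,0],(u[1]-K[1,2])/K[1,1]])
    if n=="wrist":
        r=np.hypot(*a);d=np.r_[a/max(r,1e-9)*np.sin(r),np.cos(r)]
    else: d=np.r_[a,1]
    d=R.T@d;o=-R.T@c["tvec"];return o+d*(z-o[2])/d[2]
E
python3 - <<'E'
from h import *
a=cv2.imread("pics/scene0.png")[90:220,260:440];b=cv2.imread("pics/side0.png")[190:375,290:390]
print(a.shape)
A=cv2.resize(a,None,fx=3,fy=3,interpolation=2);B=cv2.resize(b,None,fx=2.5,fy=2.5,interpolation=2)
im=np.zeros((470,800,3),np.uint8);im[:390,:540]=A;im[:B.shape[0],545:545+B.shape[1]]=B;cv2.imwrite("pics/crop.png",im)
for p,q in(((308,156),(358,204)),((358,132),(347,243)),((404,106),(334,292))):
    print(tri(p,q),ray("scene",p,143),ray("side",q,143))
E
```

```text
(130, 180, 3)
[525.37931644 -87.12837983 143.69977068] [524.00272611 -86.62671897 143.        ] [525.84445025 -87.47701261 143.        ]
[534.92420947  48.42274377 147.44963985] [529.58934965  52.7000418  143.        ] [535.92095361  44.11157744 143.        ]
[541.59323425 189.26088858 158.91998791] [523.6807748  208.44579185 143.        ] [544.61342551 175.98270324 143.        ]
```

View pics/crop.png

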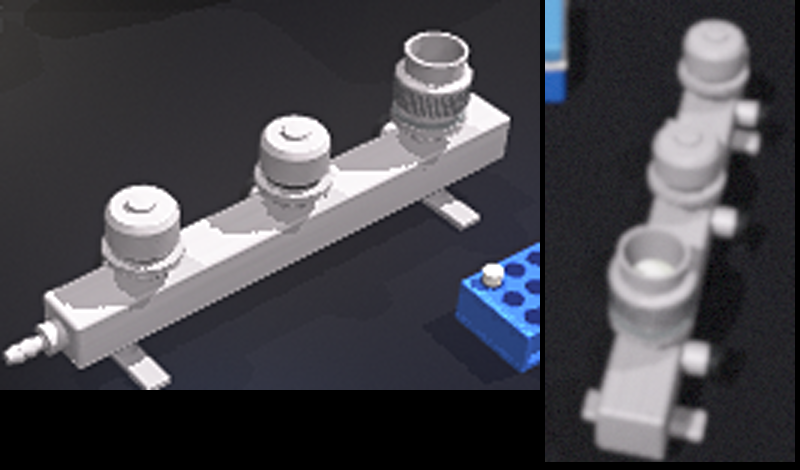

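Refined pixels from the crop: scene bosses (307.3,155) and (358.7,134), rim (405.7,106.7). Side bosses (358,203.2) and (346.8,244.4), rim (332.8,290).

```bash
python3 - <<'E'
from h import *
from scipy.spatial.transform import Rotation as Rn
T=[tri(p,q) for p,q in(((307.3,155),(358,203.2)),((358.7,134),(346.8,244.4)),((405.7,106.7),(332.8,290)))]
print(np.round(T,1))
s=monitor.read_state();R=Rn.from_quat(s["ee_rot"]).as_matrix();print(R.round(3))
print("to above mid head +90up? tool:",R.T@(T[1]*[1,1,0]+[0,0,249]-s["position"]))
c=cam.get_calibration("wrist");Rc=cv2.Rodrigues(c["rvec"])[0];print("cam in tool",R.T@(-Rc.T@c["tvec"]-s["position"]),(R.T@Rc.T).round(2))
E
```

```text
[[524.9 -87.8 146. ]
 [536.   48.6 143.1]
 [545.7 188.  160.6]]
[[ 0.921 -0.39  -0.001]
 [-0.39  -0.921 -0.002]
 [ 0.     0.002 -1.   ]]
to above mid head +90up? tool: [474.65007243 370.66830902   0.83312334]
cam in tool [  82.28062086    1.13833611 -123.45444622] [[-0.   -0.95 -0.32]
 [ 1.   -0.    0.  ]
 [-0.   -0.32  0.95]]
```

```bash
python3 jog.py '[[240,185,0,0,0,0],[240,185,0,0,0,0],[240,185,0,0,0,0],[240,185,0,0,0,0],[240,185,0,0,0,0],[240,185,0,0,0,0],[240,185,0,0,0,0]]' 0; python3 jog.py '[[235,186,0,0,0,0],[235,186,0,0,0,0],[235,186,0,0,0,0],[235,186,0,0,0,0],[235,186,0,0,0,0],[235,186,0,0,0,0],[235,186,0,0,0,0],[235,186,0,0,0,0],[235,186,0,0,0,0]]'; python3 - <<'E'
from h import *
s=monitor.read_state();print(s["joints"].round(3),s["position"],s["joint_vel"].round(3),s["contact_force"])
c=cam.get_calibration("wrist");np.savez("w1.npz",**c)
im=cam.get_image("wrist");cv2.imwrite("pics/w1.png",im)
E
```

```text
clock: 0.85
position: [393.8, 307.1, 250.0]
ee_rot: [0.979, -0.202, -0.0, 0.001]
contact_force: [0.7, 0.2, 0.3]
gripper_width: -0.1
grasp_force: 0.0
clock: 1.75
position: [536.1, 49.3, 249.8]
ee_rot: [0.98, -0.199, -0.0, 0.0]
contact_force: [-0.3, -0.1, -0.6]
gripper_width: -0.3
grasp_force: 0.0
[ 0.393  0.238 -0.205 -0.    -1.128  0.778] [536.06915544  49.34013764 249.75675805] [ 0.019 -0.008 -0.002  0.001  0.     0.002] [-0.29805475 -0.09763682 -0.62775729]
```

View pics/w1.png

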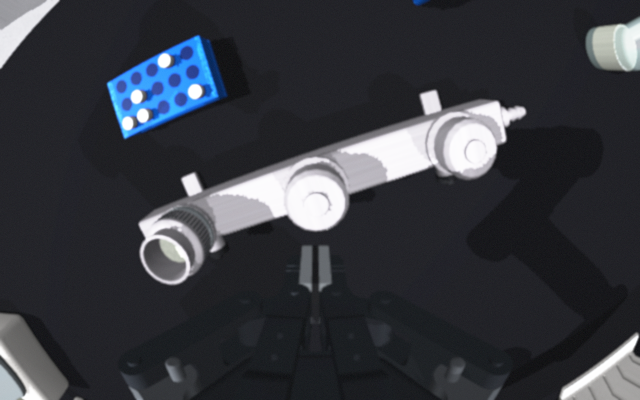

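Wrist view: the middle boss is at about (318,202), the right boss at (476,150), and the funnel rim centre at about (167,259).

```bash
python3 - <<'E'
from h import *
from scipy.spatial.transform import Rotation as Rn
a=ray("wrist",(318,202),145);b=ray("wrist",(476,150),146);f=ray("wrist",(167,259),160.5)
print(a,b,f,np.linalg.norm((a-b)[:2]),np.linalg.norm((a-f)[:2]))
s=monitor.read_state();R=Rn.from_quat(s["ee_rot"]).as_matrix()
for x in(a,b,f):print(R.T@(x*[1,1,0]+[0,0,180]-s["position"]))
E
```

```text
[535.4888762   45.97845063 145.        ] [526.83070393 -90.15778609 146.        ] [542.79315226 183.95393046 160.5       ] 136.41128580252501 138.16868489086852
[ 0.99680125  3.65210472 69.96137387]
[ 45.90799937 132.4582487   69.94014032]
[ -45.87649172 -126.32281369   69.98317286]
```

```bash
python3 jog.py '[[0,2,35,0,0,0],[0,2,75,0,0,0],[0,2,78,0,0,0],[0,2,81,0,0,0],[0,2,84,0,0,0],[0,2,87,0,0,0],[0,2,89,0,0,0],[0,2,89,0,0,0]]'
python3 jog.py '[[0,0,2,0,0,0],[0,0,4,0,0,0],[0,0,4,0,0,0]]'
```

```text
clock: 2.6
position: [536.5, 47.2, 162.4]
ee_rot: [0.98, -0.199, 0.001, -0.001]
contact_force: [-0.7, 1.7, 4.5]
gripper_width: -0.0
grasp_force: 2.3
clock: 2.9
position: [536.5, 47.2, 158.1]
ee_rot: [0.98, -0.199, 0.001, -0.001]
contact_force: [0.3, 1.3, 5.1]
gripper_width: 0.1
grasp_force: 2.3
```

```bash
python3 jog.py '[[0,0,1,0,0,0],[0,0,2,0,0,0],[0,0,2,0,0,0]]'
python3 jog.py '[[0,0,1,0,0,0],[0,0,2,0,0,0],[0,0,2,0,0,0]]'
```

```text
clock: 3.2
position: [536.6, 47.2, 156.8]
ee_rot: [0.98, -0.199, 0.001, -0.001]
contact_force: [-1.5, 3.0, 8.4]
gripper_width: -0.2
grasp_force: 4.1
clock: 3.5
position: [536.7, 47.2, 156.7]
ee_rot: [0.98, -0.198, 0.002, -0.001]
contact_force: [-5.7, 3.5, 17.6]
gripper_width: -0.1
grasp_force: 8.8
```

```bash
python3 jog.py '[[0,0,-30,0,0,0],[15,44,-30,0,0,0],[30,88,-30,0,0,0],[44,132,-30,0,0,0],[44,132,-30,0,0,0],[44,132,-16,0,0,0],[44,132,-12,0,0,0],[44,132,-9,0,0,0],[44,132,-6,0,0,0],[44,132,-6,0,0,0]]'
python3 jog.py '[[0,0,2,0,0,0],[0,0,4,0,0,0],[0,0,6,0,0,0],[0,0,6,0,0,0]]'
```

```text
clock: 4.5
position: [524.7, -91.6, 159.2]
ee_rot: [0.98, -0.199, 0.0, 0.0]
contact_force: [-0.3, -0.3, 0.1]
gripper_width: 0.2
grasp_force: 0.0
clock: 4.9
position: [525.0, -91.7, 156.6]
ee_rot: [0.98, -0.198, 0.001, 0.0]
contact_force: [-7.5, 4.3, 19.0]
gripper_width: 0.3
grasp_force: 9.5
```

```bash
python3 jog.py '[[0,0,1,0,0,0],[0,0,2,0,0,0],[0,0,2,0,0,0]]'
```

```text
clock: 5.2
position: [525.1, -91.7, 156.5]
ee_rot: [0.98, -0.198, 0.001, 0.0]
contact_force: [-10.7, 4.7, 28.7]
gripper_width: 0.2
grasp_force: 14.3
```

```bash
python3 jog.py '[[0,0,-50,0,0,0],[0,0,-70,0,0,0],[-91,-265,-70,0,0,0],[-91,-265,-70,0,0,0],[-91,-265,-70,0,0,0],[-91,-265,-70,0,0,0],[-91,-265,-70,0,0,0],[-91,-265,-70,0,0,0],[-91,-265,-70,0,0,0],[-91,-265,-70,0,0,0]]' 85; python3 jog.py '[[0,0,0,0,0,0],[0,0,0,0,0,0]]';python3 - <<'E'
from h import *
s=monitor.read_state();print(s["joints"].round(3),s["position"],s["contact_force"])
im=cam.get_image("wrist");cv2.imwrite("pics/w2.png",im)
np.savez("w2.npz",pos=s["position"],q=s["ee_rot"])
cv2.imwrite("pics/w2c.png",cv2.resize(im[100:350,170:470],None,fx=2,fy=2))
E
```

```text
clock: 6.2
position: [544.0, 188.5, 220.6]
ee_rot: [0.98, -0.198, -0.0, 0.0]
contact_force: [-0.6, -0.6, -0.1]
gripper_width: 84.7
grasp_force: 0.0
clock: 6.4
position: [544.2, 186.4, 221.1]
ee_rot: [0.98, -0.2, 0.0, -0.0]
contact_force: [0.2, 0.1, 0.1]
gripper_width: 85.2
grasp_force: 0.0
[ 0.611  0.323 -0.161 -0.    -1.087  0.557] [544.22779309 186.44037904 221.09466209] [0.22865975 0.11492239 0.11772197]
```

View pics/w2c.png

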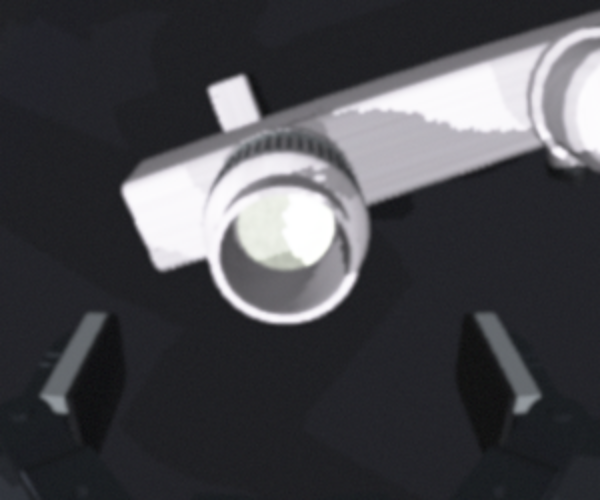

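The rim's inner edge spans about x 218–353, y 186–311 in the crop, so its centre is at about (312.5,224.5) in the full image.

```bash
python3 - <<'E'
from h import *
from scipy.spatial.transform import Rotation as Rn
s=monitor.read_state();R=Rn.from_quat(s["ee_rot"]).as_matrix()
for x in(ray("wrist",(312.5,224.5),160.5),np.array([544.6,187.4,0])):print(x,R.T@(x*[1,1,0]+[0,0,138]-s["position"]))
E
```

```text
[545.61759471 186.27595566 160.5       ] [ 1.27365479 -0.37824218 83.1659927 ]
[544.6 187.4   0. ] [-0.10283857 -1.01404144 83.16599398]
```

```bash
python3 jog.py '[[1,-0.5,40,0,0,0],[1,-0.5,75,0,0,0],[1,-0.5,83,0,0,0],[1,-0.5,83,0,0,0]]'; python3 jog.py '[[0,0,0,0,0,0],[0,0,0,0,0,0],[0,0,0,0,0,0],[0,0,0,0,0,0],[0,0,0,0,0,0],[0,0,0,0,0,0]]' 50
```

```text
clock: 6.85
position: [545.2, 186.6, 137.2]
ee_rot: [0.98, -0.199, -0.001, 0.001]
contact_force: [0.9, 0.4, 0.8]
gripper_width: 85.4
grasp_force: 0.0
clock: 7.45
position: [546.9, 188.4, 140.6]
ee_rot: [0.98, -0.199, 0.002, -0.002]
contact_force: [-1.3, 0.1, 6.6]
gripper_width: 58.2
grasp_force: 63.8
```

```bash
python3 - <<'E'
from h import *
im=cam.get_image("wrist");a=cam.get_image("side");b=cam.get_image("scene")
A=cv2.resize(im[150:370,190:450],None,fx=1.5,fy=1.5);B=cv2.resize(a[190:375,270:400],(390,555));
C=cv2.resize(b[60:190,340:470],(390,225+165-0))[:225]
o=np.zeros((560,790,3),np.uint8);o[:330,:390]=A;o[:555,400:790]=B;o[334:559,:390]=C;cv2.imwrite("pics/g.png",o)
s=monitor.read_state();print(s["wrist_torque"],s["contact_force"],s["gripper_width"])
E
```

```text
[ 0.07587605  0.12099416 -0.03228887] [-0.19197266  0.70774165  6.1399372 ] 58.01314029880761
```

View pics/g.png

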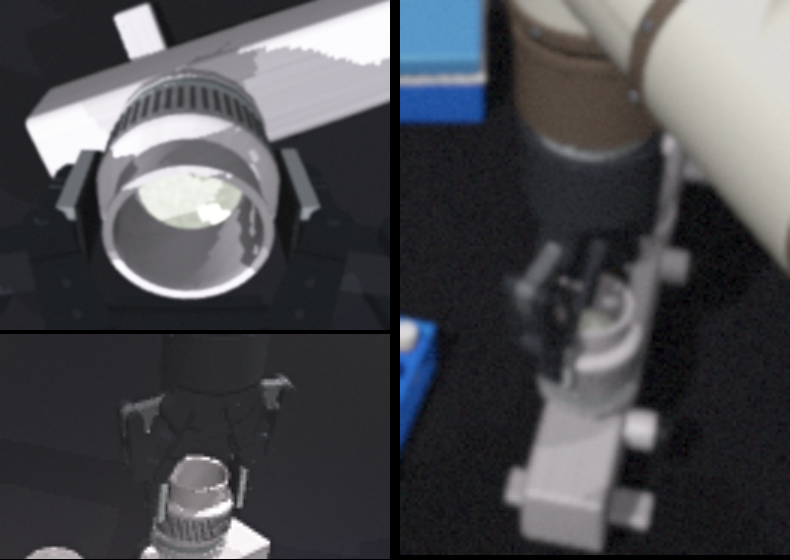

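The pads sit on the collar to either side of the funnel, which looks upright. I'll turn it with a light push.

```bash
python3 jog.py '[[0,0,0.5,0,0,0.07],[0,0,0.5,0,0,0.14],[0,0,0.5,0,0,0.21],[0,0,0.5,0,0,0.28],[0,0,0.5,0,0,0.35]]'; python3 -c "
from h import *;s=monitor.read_state();print(s['joints'].round(3),s['wrist_torque'])"
```

```text
clock: 8.1
position: [547.0, 187.5, 140.5]
ee_rot: [0.93, -0.367, 0.002, -0.001]
contact_force: [-0.5, -2.7, 9.2]
gripper_width: 58.5
grasp_force: 64.1
[ 0.611  0.405 -0.261  0.003 -0.901  0.206] [-0.94361564  0.06044036  0.15016444]
```

```bash
for i in 1; do python3 jog.py '[[0,0,0,0,0,0.07],[0,0,0,0,0,0.14],[0,0,0,0,0,0.21],[0,0,0,0,0,0.28],[0,0,0,0,0,0.35]]'; done
```

```text
clock: 8.6
position: [546.4, 187.1, 140.5]
ee_rot: [0.852, -0.523, 0.002, -0.001]
contact_force: [-0.4, -3.1, 9.4]
gripper_width: 57.9
grasp_force: 64.3
```

```bash
python3 jog.py '[[0,0,0,0,0,0.07],[0,0,0,0,0,0.14],[0,0,0,0,0,0.21],[0,0,0,0,0,0.28],[0,0,0,0,0,0.35]]'
```

```text
clock: 9.1
position: [545.9, 186.6, 140.5]
ee_rot: [0.748, -0.664, 0.001, -0.0]
contact_force: [-1.9, -4.4, 10.0]
gripper_width: 58.2
grasp_force: 64.4
```

```bash
python3 jog.py '[[0,0,-0.3,0,0,0.07],[0,0,-0.3,0,0,0.14],[0,0,-0.3,0,0,0.21],[0,0,-0.3,0,0,0.28],[0,0,-0.3,0,0,0.35]]'
```

```text
clock: 9.6
position: [545.2, 186.6, 140.1]
ee_rot: [-0.621, 0.784, -0.001, -0.0]
contact_force: [-2.8, -3.3, 6.6]
gripper_width: 58.3
grasp_force: 63.8
```

```bash
python3 jog.py '[[0,0,0,0,0,0.07],[0,0,0,0,0,0.14],[0,0,0,0,0,0.21],[0,0,0,0,0,0.28],[0,0,0,0,0,0.35]]'
```

```text
clock: 10.1
position: [543.9, 186.8, 137.6]
ee_rot: [-0.476, 0.879, -0.0, -0.002]
contact_force: [-4.3, 0.0, 0.1]
gripper_width: 58.1
grasp_force: 65.0
```

```bash
python3 jog.py '[[0,0,1,0,0,0],[0,0,2,0,0,0],[0,0,3,0,0,0],[0,0,3,0,0,0]]'
```

```text
clock: 10.5
position: [544.1, 186.8, 137.3]
ee_rot: [-0.478, 0.878, -0.001, -0.001]
contact_force: [-8.1, -1.6, 12.6]
gripper_width: 58.0
grasp_force: 66.3
```

```bash
python3 jog.py '[[0.8,1.3,-1,0,0,0],[0.8,1.3,-1,0,0,0.05],[0.8,1.3,-1,0,0,0.1],[0.8,1.3,-1,0,0,0.1]]'; python3 -c "
from h import *;s=monitor.read_state();print(s['joints'].round(3),s['wrist_torque'])"
```

```text
clock: 10.9
position: [545.1, 188.7, 137.6]
ee_rot: [-0.433, 0.901, -0.0, 0.002]
contact_force: [-1.5, 0.6, 5.6]
gripper_width: 57.9
grasp_force: 65.8
[ 0.615  0.406 -0.268  0.002 -0.893 -1.29 ] [0.3509553  0.39307029 1.51278381]
```

```bash
python3 jog.py '[[0,0,0,0,0,-0.05],[0,0,0,0,0,-0.1],[0,0,0,0,0,-0.15],[0,0,0,0,0,-0.15]]'; python3 -c "
from h import *;s=monitor.read_state();print(s['joints'].round(3),s['wrist_torque'])"
```

```text
clock: 11.3
position: [544.1, 188.0, 135.4]
ee_rot: [-0.497, 0.868, 0.001, 0.001]
contact_force: [1.5, 0.9, -1.9]
gripper_width: 58.0
grasp_force: 65.3
[ 6.130e-01  4.080e-01 -2.690e-01 -1.000e-03 -8.920e-01 -1.144e+00] [ 0.41543492 -0.25815506  0.01320984]
```

```bash
python3 jog.py '[[0,0,1,0,0,0],[0,0,2,0,0,0],[0,0,3,0,0,0],[0,0,3,0,0,0]]'; python3 -c "
from h import *;s=monitor.read_state();print(s['joints'].round(3),s['wrist_torque'])"
```

```text
clock: 11.7
position: [544.2, 187.9, 133.3]
ee_rot: [-0.497, 0.868, 0.0, 0.001]
contact_force: [0.6, 2.1, 3.4]
gripper_width: 58.1
grasp_force: 65.7
[ 0.614  0.411 -0.272  0.    -0.886 -1.144] [0.40591915 0.03343251 0.03315468]
```

```bash
python3 jog.py '[[0,0,1,0,0,0],[0,0,2,0,0,0],[0,0,3,0,0,0],[0,0,3,0,0,0]]';  python3 jog.py '[[0,0,1,0,0,0],[0,0,2,0,0,0],[0,0,2,0,0,0]]'
```

```text
clock: 12.1
position: [544.2, 187.8, 131.4]
ee_rot: [-0.497, 0.868, -0.0, 0.001]
contact_force: [-2.8, 0.5, 8.4]
gripper_width: 58.1
grasp_force: 66.4
clock: 12.4
position: [544.2, 187.8, 131.3]
ee_rot: [-0.498, 0.867, -0.0, 0.001]
contact_force: [-7.1, 0.5, 17.6]
gripper_width: 58.1
grasp_force: 67.3
```

```bash
python3 jog.py '[[0,0,0,0,0,0],[0,0,0,0,0,0],[0,0,0,0,0,0]]'; python3 - <<'E'
from h import *
a=cam.get_image("side");b=cam.get_image("scene")
B=cv2.resize(a[190:375,270:400],(390,555));C=cv2.resize(b[80:210,270:450],None,fx=2.2,fy=2.2)
o=np.zeros((560,800,3),np.uint8);o[:C.shape[0],:C.shape[1]]=C;o[:555,405:795]=B;cv2.imwrite("pics/end.png",o)
E
```

```text
clock: 12.7
position: [544.2, 187.8, 131.3]
ee_rot: [-0.498, 0.867, -0.0, 0.001]
contact_force: [-6.5, 0.5, 17.9]
gripper_width: 58.4
grasp_force: 67.3
```

View pics/end.png

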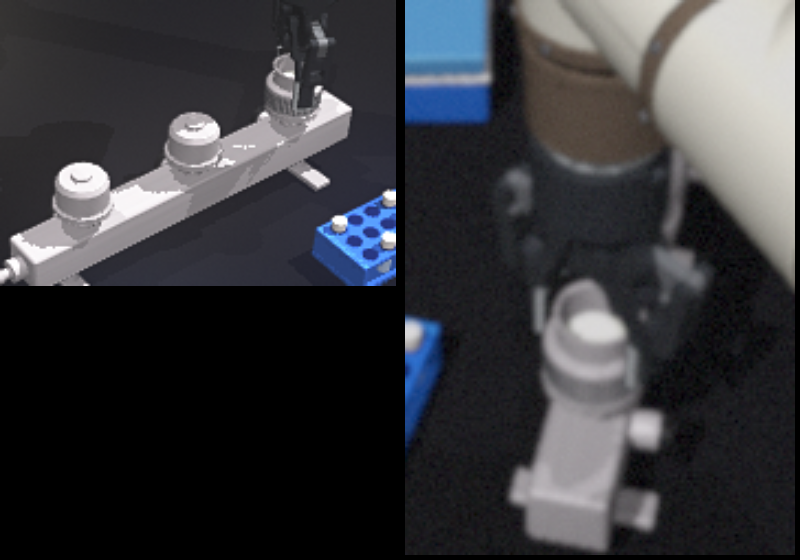

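Both caps are flush on their heads (crop about (82,180) and (194,130)). The funnel sits upright and low on its flange at about (292,95), with the gripper still holding it. I'm handing in.

```bash
python3 -c "
from bench import arm, cam, monitor;print(arm.job_done())"
```

```text
the job is handed in; nothing more can be done
None
```

I pressed both caps down to their stops, turned the funnel over its pins and am holding it pushed home with about 18 N; I handed the job in at about 13 s, and no pass/fail verdict came back.

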